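Clamp the re-glued espresso cup

ROBOT

A 6-joint arm with a two-finger parallel gripper is mounted at the origin on a cart in front of the work surface, level with it; the furniture and walls round the work are solid. World frame = base frame: x ahead of the robot, y to its left, z up, the work surface at z = 0. Lengths are in m, angles in rad, forces in N, time in s.
With the tool pointing down it reaches from about 0.35 to 0.875 m from the base axis. Payload 4.2 kg.
Tool frame: the origin (TCP) lies between the finger pads; the fingertips stand 22 mm ahead of it and the grasp point (between the pads) lies 3 mm ahead of it; z points along the fingers, y is the line along which they close (so a half turn about z gives the same grasp; the last joint's range is limited). The gripper opens to 85 mm and grips with 20 to 120 N. Pads are 22 mm wide; open, the fingers measure 114 mm over their backs; the gripper's body (76 mm by 85 mm) begins 54 mm behind the grasp point. The pads swing forward as they close: fully open they stand 13 mm farther back than shut.
Start: joints at [-0.853, 0.385, 0.008, 0, -1.194, -0.259], TCP at [0.277, -0.56, 0.253] pointing down, gripper open.
Joint ranges: [-3.14, 3.14], [-1.21, 2.06], [-1.07, 1.41], [-3.16, 2.05], [-2.99, -0.16], [-3.1, 3.1]. Speed limits (rad/s): [2.79, 2.79, 3.14, 3.14, 3.14, 3.14].

INTERFACE

Orientations are given as a unit quaternion [w, x, y, z].
In Python, from bench import * gives the robot as it stands. Calls block until the motion is done:
- goto(position, orientation): joint-space move of the TCP to a pose.
- move_straight(position, feed=0.15, rotation=None, max_force=None): straight line of the TCP; rotation=None keeps the orientation; feed is the mean speed in m/s. With max_force (N) it stops when the force on the tool has changed by that much, and returns True; else False.
- movej(angles): joint-space move.
- grip(opening, squeeze=None): finger opening in m; squeeze is the grip in N (None keeps the last); returns when the fingers have stopped.
- dwell(seconds).
- ik(position, orientation): joint angles nearest the present ones, or None.
- read_state(): the state.
- read_camera(name): name is "scene" or "top" or "wrist"; returns a dict with "img" (384x512x3 uint8, red, green, blue), "depth" (384x512 float32, m along the optical axis (not along the pixel's ray), 0 where there is no reading), "intrinsics" (3x3 intrinsics, pixels), "rvec" (rotation vector, rad) and "tvec" (3), from world to camera coordinates, as OpenCV has them. Camera axes: x right, y down, z forward; pixel columns grow to the right and rows downward; lengths in m; the calibration is good to about 2 mm. A picture is of the moment at which its call begins.
A pose or a line that the arm cannot do raises PlanningError and nothing moves.
- finish_job(): hands the job in; it is judged then, once.
The state is a dict: "time_s": time; "q": joint angles; "joint_vel": joint speeds; "joint_efforts": joint torques, N m; "eef_pos": TCP position; "tcp_rot": TCP orientation; "contact_force": force on the tool from outside, world axes, zero at the start; "torque": the same for the moment, N m; "grip_width": finger opening in m; "grasp_force": force on a finger pad.
Only numpy, scipy, OpenCV 4.12 (cv2) and the standard library are available. Lean on these libraries where they do the work, as an engineer would, in place of code of your own. Each camera call takes 0.05 s, during which the arm holds its last target. There are 200 camera calls.

TASK

The handle of the small white espresso cup has just been glued back on: gently (at most 20 N of grip) take the cup by its body, not by the fresh handle, and stand it upright on the worktop between the open jaws of the one-hand bar clamp, handle pointing straight at a jaw. Then pump the clamp's trigger, without pushing bar or jaw by hand, until the jaws have closed on cup and handle, and finish while still holding the trigger squeezed, so that the jaws press snugly, with 5 to 30 N; 40 N would crack the china. Leave the other things where they are.

Things in the scene. Friction and masses are not known exactly. Their poses are not given: they have to be found in the camera images.
- cup_center (a point): centre of the espresso cup, half-way up on its axis. White china cup, open at the top, 60 mm tall, body 62 mm across (48 mm at the foot), wall 4 mm, about 0.14 kg; stands upright on the worktop, so this point starts 30 mm above it. z is up; +y points from the axis to the handle
- cup_handle: the cup's freshly glued handle, an upright strap loop, 12 mm wide and 7 mm thick, on the cup's +y side from 11 to 51 mm height; its back, upright at mid-height (31 mm), reaches 55 mm from the cup's axis (cup 86 mm long over all). The origin is the centre of the cup's underside, axes as the cup's
- clamp: the one-hand bar clamp (black and grey plastic, steel bar), lying loose on its side on the worktop, 36 mm thick, about 1.1 kg. Origin: under the middle of its housing, at worktop height. +x runs along the steel bar (20 x 6 mm, at 15 to 21 mm height) towards the far jaw; +y is the side to which both jaws stick out; the pistol grip and the trigger stick out to -y. z is up
- clamp_pad (a point): centre of the rubber pad of the jaw on the housing, on its face, which looks along the clamp's +x; at clamp x 28, y 65, z 18 mm. Both pads are 42 mm long in clamp y, 32 mm high, from 2 to 34 mm above the worktop; beside them the bar lies free (clamp y -10 to 10 mm) from pad to pad
- far_pad (a point): centre of the rubber pad of the far jaw, on its face, which looks along the clamp's -x towards the other pad; it rides with the bar, 130 mm from clamp_pad less the value of joint clamp_bar. The far jaw is 28 mm thick behind this face
- clamp_bar (a joint): travel of bar and far jaw towards the housing's jaw, m: 0 jaws 130 mm apart, at most 0.060 (70 mm apart); starts 0 to 0.020. Friction of some 2.5 N keeps it where it is left
- clamp_trigger (a joint): trigger angle, rad: 0 let go, 0.24 squeezed to its stop; a spring (1.3 to 2.2 N at the finger) returns it. The ratchet draws the bar some 8 mm per full squeeze (the first part of a squeeze may be idle), none on the way back. Once the jaws bear on a thing it stops short of 0.24; they then press with about 2 x (grip force - 2 N) - 2.5 N, and slacken when it is let go
- trigger_front (a point): outermost point of the trigger's front (its +x side in the clamp's frame), where a finger presses it; mid-height, 18 mm above the worktop, at clamp x 28, y -54 mm when let go. The trigger is 26 mm high (5 to 31 mm above the worktop) and moves 20 mm towards the pistol grip (clamp -x) when fully squeezed
- grip (a point): point on the back (-x side) of the pistol grip, opposite the trigger, at clamp x -36, y -54, z 18 mm: grip and trigger together measure 64 mm along clamp x when let go and 44 mm fully squeezed. The pistol grip is 34 mm high, the free place for fingers runs from clamp y -30 to -95 mm
- kitchen_timer: bystander: round kitchen timer with red top, 61 mm across, 42 mm high; origin under its middle
- honey_jar: bystander: honey jar with green lid, 68 mm across, 84 mm high; origin under its middle
- mug: bystander: large white mug, 92 mm across, 95 mm high; origin under its middle
- glue_tube: bystander: small white glue tube with black cap, 75 mm long, 17 mm thick, lying; origin under its middle

How it is judged:
On the way, in this order (a step that is already met when the one before it is completed fails the run):
1. the cup stands upright on the worktop between the jaw pads, handle towards a jaw, and is let go (y of cup_center in the frame of clamp between 0.045 and 0.085 m and x of cup_center in the frame of clamp between 0.05 and 0.135 m and angle between the y axis of cup_center and the x axis of clamp, either way round below 0.3 rad and height (world z) of cup_center below 0.034 m and angle between cup_center's own z axis and vertical below 0.1 rad and contact force between the fingers and cup below 0.3 N), for 0.2 s.
2. the far jaw has been pumped up until cup and handle are pressed between the jaws (contact force between clamp_bar and cup above 3 N and contact force between clamp and cup_handle above 2 N), for 0.1 s.
At the end, for the whole second after the job is handed in: The trigger is still squeezed (over 3 N); the far jaw presses the cup with 5 to 35 N, a jaw the handle with over 4 N; the cup stands upright (0.1 rad) and still between the pads (centre 45-85 mm from the bar's mid-line), handle within 0.3 rad of the bar's line, fingers off it (contact force between clamp_bar and cup between 5 and 35 N and contact force between clamp and cup_handle above 4 N and contact force between the fingers and clamp_trigger above 3 N and contact force between the fingers and cup below 0.3 N and angle between the y axis of cup_center and the x axis of clamp, either way round below 0.3 rad and y of cup_center in the frame of clamp between 0.045 and 0.085 m and height (world z) of cup_center below 0.036 m and angle between cup_center's own z axis and vertical below 0.1 rad and linear speed of cup below 0.03 m/s); the arm keeps its last pose, push and grip.
It fails at once if the china is squeezed too hard: over 40 N between the jaws or 25 N between the fingers (contact force between clamp and cup above 80 N or contact force between the fingers and cup above 50 N).
It fails at once if the fingers load the freshly glued handle (contact force between the fingers and cup_handle above 4 N).
It fails at once if bar or far jaw is pushed by hand (contact force between any of the fingers, the arm and clamp_bar above 6 N).
It fails at once if the cup is tipped over (angle between cup_center's own z axis and vertical above 0.6 rad).
It fails at once if another thing is pushed about (distance of any of kitchen_timer, honey_jar, mug, glue_tube from where it was at the start of the episode above 0.03 m).
It also fails if it takes over 67 s, if anything falls off the work surface, if the arm or the gripper's body presses on something with over 40 N, if the wrist force passes 120 N, or if a joint passes its speed limit or range.

## Working session

There is one attempt and no reset: what is moved stays moved. The work goes in short steps, each a Python script; the robot and the scene stay as the last script left them, time stands still between calls to the robot, and variables do not carry over. Pictures are saved under pics/ and viewed, at most 10 in all, crops included, and the job is handed in when it is done.

```bash
mkdir -p pics; ls; cat > h.py <<'E'
from bench import *
import numpy as np, cv2
from scipy.spatial.transform import Rotation as R
def cam(n):
    c=read_camera(n); c['R']=cv2.Rodrigues(np.array(c['rvec'],float))[0]; c['t']=np.array(c['tvec'],float).ravel(); c['K']=np.array(c['intrinsics']); return c
def cloud(c):
    d=c['depth']; h,w=d.shape; u,v=np.meshgrid(np.arange(w),np.arange(h))
    p=np.stack([(u-c['K'][0,2])/c['K'][0,0]*d,(v-c['K'][1,2])/c['K'][1,1]*d,d],-1)
    P=(p-c['t'])@c['R']; P[d==0]=np.nan; return P
def ray(c,u,v,z):
    o=-c['R'].T@c['t']; d=c['R'].T@np.linalg.inv(c['K'])@np.array([u,v,1.]); return o+d*(z-o[2])/d[2]
def down(yaw):  # tool z down, tool y at angle yaw from world y... closing line direction = angle yaw+90deg
    q=(R.from_euler('z',yaw)*R.from_euler('x',np.pi)).as_quat(); return [q[3],q[0],q[1],q[2]]
def save(c,n): cv2.imwrite('pics/'+n,c['img'][:,:,::-1])
E
python3 - <<'E'
from h import *
for n in('top','scene'):
    c=cam(n); save(c,n+'0.png'); print(n,c['K'].round(1).tolist(),(-c['R'].T@c['t']).round(3)); np.save(n+'P.npy',cloud(c)); np.save(n+'I.npy',c['img'])
s=read_state(); print(s['tcp_rot'],s['eef_pos'],s['contact_force'],s['grip_width'],s['time_s'])
E
```

```text
pics
top [[415.6, 0.0, 255.5], [0.0, 415.6, 190.4], [0.0, 0.0, 1.0]] [0.454 0.133 1.155]
scene [[390.3, 0.0, 257.4], [0.0, 390.3, 196.3], [0.0, 0.0, 1.0]] [0.044 0.669 0.873]
[-2.89406698e-04 -2.27313450e-01  9.73821134e-01  9.53799036e-04] [ 0.27658828 -0.55992512  0.25232525] [ 0.30890085  0.41244505 -0.3779209 ] 0.08535308052947879 0.1
```

View pics/top0.png

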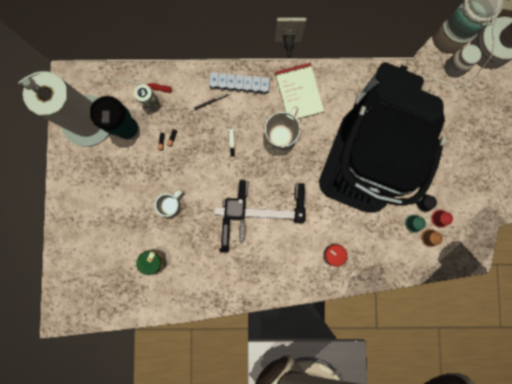

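View pics/scene0.png

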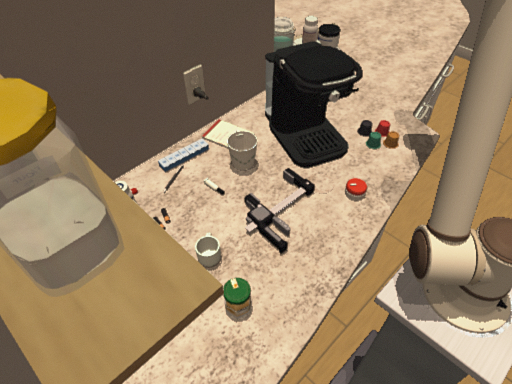

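Top view: the cup is at (168,205) with its handle towards (180,195). The clamp housing is at (235,208), the bar runs right to the far jaw at (300,203), and the grip and trigger are at (225,245)/(242,232). The scene view agrees. Next I take close wrist views over the clamp and the cup.

```bash
python3 - <<'E'
from h import *
P=np.load('topP.npy')
for n,(u,v) in dict(cup=(168,205),handle=(180,195),housing=(235,208),far=(300,203),nearjaw=(243,185),grip=(225,245),trig=(242,232),jar=(149,262),mug=(282,130),timer=(336,255),tube=(232,142)).items(): print(n,P[v,u].round(3))
def look(x,y,n,yaw=0):
    goto([x,y,0.36],down(yaw)); c=cam('wrist'); save(c,n+'.png'); np.savez(n+'.npz',P=cloud(c),img=c['img'],K=c['K'],R=c['R'],t=c['t'])
    print(n,(-c['R'].T@c['t']).round(3),c['R'].round(2).tolist(),read_state()['time_s'])
h=P[208,235]; cu=P[205,168]
look(h[0]-0.03,h[1]-0.06,'wc'); look(cu[0]-0.03,cu[1],'wk')
E
```

```text
cup [0.521 0.376 0.007]
handle [0.547 0.341 0.018]
housing [0.509 0.189 0.041]
far [0.522 0.014 0.033]
nearjaw [0.572 0.168 0.033]
grip [0.411 0.217 0.033]
trig [0.445 0.171 0.03 ]
jar [0.371 0.407 0.082]
mug [0.73  0.058 0.005]
timer [ 0.383 -0.079  0.038]
tube [0.694 0.198 0.018]
wc [0.561 0.129 0.48 ] [[-0.0, -1.0, -0.0], [-0.95, 0.0, 0.32], [-0.32, 0.0, -0.95]] 2.725
wk [0.573 0.375 0.48 ] [[-0.0, -1.0, -0.0], [-0.95, 0.0, 0.32], [-0.32, 0.0, -0.95]] 3.75
```

View pics/wc.png

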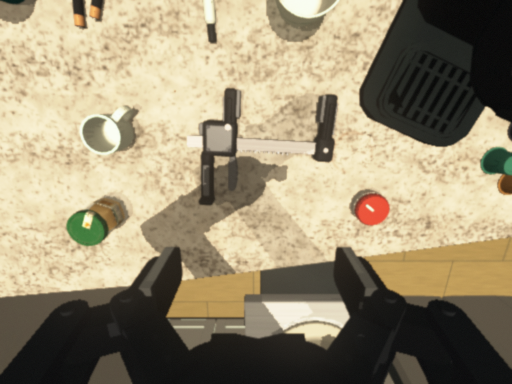

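View pics/wk.png

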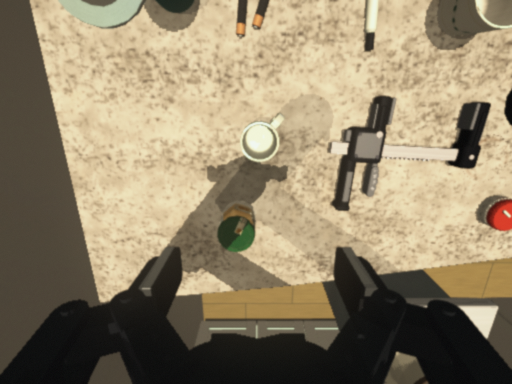

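Wrist views: in the first, the bar runs from (238,143) to (315,148), the pads are at (232,103) and (327,108), and grip and trigger are at (207,180)/(233,175). In the second, the cup is at (260,142) with its handle at (279,121). I'll fit the geometry from the depth clouds.

```bash
cat > meas.py <<'E'
from h import *
from scipy.optimize import least_squares
def clampfit(P, c0=(0.515,0.1), half=0.055, y0=None):
    """bar mid-line (origin at housing unknown) -> angle of clamp x and a point on it"""
    c0=np.array(c0); a=-np.pi/2; o=c0
    for _ in range(6):
        ex=np.array([np.cos(a),np.sin(a)]); ey=np.array([-ex[1],ex[0]])
        q=P[:,:2]-o; m=(abs((P[:,:2]-c0)@ex)<half-0.015)&(abs(q@ey)<0.016)&(P[:,2]>0.015)&(P[:,2]<0.027)
        s=P[m,:2]; o=np.median(s,0) if _==0 else s.mean(0); 
        vx,vy,_x,_y=cv2.fitLine(s.astype(np.float32),cv2.DIST_HUBER,0,.01,.01).ravel(); a=np.arctan2(vy,vx)
        if abs(np.angle(np.exp(1j*(a+np.pi/2))))>np.pi/2: a+=np.pi
    return a,o,m.sum()
def cupfit(P,c0):
    c0=np.array(c0)
    for k in range(3):
        d=np.linalg.norm(P[:,:2]-c0,axis=1); m=(d<0.045 if k==0 else abs(d-0.029)<0.005)&(P[:,2]>0.055)&(P[:,2]<0.066)
        f=least_squares(lambda p:np.hypot(P[m,0]-p[0],P[m,1]-p[1])-p[2],[*c0,.029],loss='soft_l1',f_scale=.001); c0=f.x[:2]
    d=np.linalg.norm(P[:,:2]-c0,axis=1); hm=(d>0.036)&(d<0.058)&(P[:,2]>0.03)&(P[:,2]<0.056)
    h=P[hm,:2]-c0; h=h[h[:,0]**2>=0]; v=np.median(h/np.linalg.norm(h,axis=1)[:,None],0)
    return c0,f.x[2],m.sum(),np.arctan2(v[1],v[0]),hm.sum(),np.linalg.norm(h,axis=1).max() if len(h) else 0
E
python3 - <<'E'
from meas import *
W=np.load('wc.npz')['P'].reshape(-1,3); K=np.load('wk.npz')['P'].reshape(-1,3); T=np.load('topP.npy').reshape(-1,3)
for n,P in dict(wc=W,wk=K,top=T).items():
    P=P[np.isfinite(P).all(1)]
    t=P[(abs(P[:,0]-.6)<.03)&(abs(P[:,1]-.25)<.03)]; print(n,'table z',np.median(t[:,2]).round(4),t[:,2].std().round(4))
    a,o,k=clampfit(P); ex=np.array([np.cos(a),np.sin(a)]); ey=np.array([-ex[1],ex[0]])
    print(' bar ang',a,o.round(4),k)
    q=np.c_[(P[:,:2]-o)@ex,(P[:,:2]-o)@ey,P[:,2]]
    def rg(m,i): v=np.sort(q[m,i]); return (len(v),v[[0,2,len(v)//20,len(v)//2,-1-len(v)//20,-3,-1]].round(4)) if len(v)>3 else len(v)
    hi=(q[:,2]>.027)&(q[:,2]<.045)
    print(' nearjaw x',rg(hi&(q[:,1]>.045)&(q[:,1]<.085)&(q[:,0]<0)&(q[:,0]>-.15),0))
    print(' farjaw x',rg(hi&(q[:,1]>.045)&(q[:,1]<.085)&(q[:,0]>0)&(q[:,0]<.12),0))
    print(' jaws y',rg(hi&(q[:,1]>.03)&(q[:,1]<.12)&(abs(q[:,0])<.12),1))
    g=(q[:,2]>.022)&(q[:,2]<.045)&(q[:,1]<-.049)&(q[:,1]>-.059)&(abs(q[:,0]+.1)<.08); print(' grip/trig x',rg(g,0)); print(np.sort(q[g,0]).round(3)[::max(1,g.sum()//25)])
    hh=(q[:,2]>.038)&(q[:,2]<.05)&(abs(q[:,1])<.03)&(q[:,0]<-.03)&(q[:,0]>-.15);print(' housing x',rg(hh,0),rg(hh,1))
    c=cupfit(P,(.52,.376)); print(' cup',c)
E
```

```text
wc table z -0.0006 0.0009
 bar ang 4.6601057 [0.4937 0.1014] 594
 nearjaw x (445, array([-0.0865, -0.0864, -0.0849, -0.073 , -0.0607, -0.06  , -0.0597]))
 farjaw x (427, array([0.0693, 0.0695, 0.0701, 0.082 , 0.0947, 0.0967, 0.097 ]))
 jaws y (1277, array([0.0301, 0.0301, 0.032 , 0.058 , 0.084 , 0.0879, 0.0882]))
 grip/trig x (117, array([-0.1228, -0.1226, -0.1222, -0.1056, -0.0623, -0.0613, -0.0607]))
[-0.123 -0.122 -0.121 -0.119 -0.118 -0.117 -0.115 -0.115 -0.113 -0.112
 -0.112 -0.11  -0.109 -0.107 -0.107 -0.105 -0.105 -0.076 -0.076 -0.074
 -0.073 -0.071 -0.071 -0.069 -0.067 -0.066 -0.064 -0.064 -0.062 -0.061]
 housing x (33, array([-0.1123, -0.1121, -0.1121, -0.0958, -0.0734, -0.0743, -0.0728])) (33, array([-0.0099, -0.0097, -0.0097,  0.0078,  0.0289,  0.0288,  0.0292]))
 cup (array([0.51730846, 0.3719784 ]), np.float64(0.02886280505502548), np.int64(390), np.float64(-0.7504161752182843), np.int64(144), np.float64(0.05448013612474059))
wk table z -0.0007 0.0009
 bar ang 4.662003 [0.4933 0.1014] 592
 nearjaw x (473, array([-0.0883, -0.0882, -0.0861, -0.0753, -0.0621, -0.0603, -0.05
[... 996 characters left out ...]
964, 0.0988]))
 jaws y (420, array([0.0301, 0.0305, 0.032 , 0.0572, 0.0842, 0.0874, 0.0878]))
 grip/trig x (51, array([-0.1213, -0.1209, -0.1209, -0.1049, -0.0617, -0.0617, -0.0593]))
[-0.121 -0.121 -0.118 -0.118 -0.116 -0.115 -0.113 -0.113 -0.11  -0.11
 -0.108 -0.108 -0.105 -0.105 -0.075 -0.073 -0.072 -0.07  -0.07  -0.067
 -0.067 -0.065 -0.064 -0.062 -0.062 -0.059]
 housing x (83, array([-0.1163, -0.1155, -0.1132, -0.0889, -0.0713, -0.0673, -0.0643])) (83, array([-0.0288, -0.0176, -0.0141,  0.0072,  0.028 ,  0.0282,  0.0293]))
 cup (array([0.51879608, 0.37049183]), np.float64(0.02881885713926807), np.int64(110), np.float64(-0.7507358349125137), np.int64(34), np.float64(0.05415516794993452))
```

```bash
cat > geo.py <<'E'
from meas import *
a=4.661-2*np.pi; o=np.array([.4940,.1014]); ex=np.array([np.cos(a),np.sin(a)]); ey=np.array([-ex[1],ex[0]]); org=o-.088*ex
def cl(x,y): return org+x*ex+y*ey
E
python3 - <<'E'
from geo import *
cup=np.array([.5175,.3723]); hd=-.747; tgt=cl(.088,.070)
print(org,tgt)
best=None
for k in (0,np.pi,-np.pi):
    y1=hd+k; y2=a+np.pi+k
    A=ik([*cup,.2],down(y1)); B=ik([*tgt,.2],down(y2)); print(k,None if A is None else A[5],None if B is None else B[5])
    if A is not None and B is not None and (best is None or abs(A[5])+abs(B[5])<best[0]): best=(abs(A[5])+abs(B[5]),y1,y2)
_,y1,y2=best; print(y1,y2)
goto([*cup,.13],down(y1)); move_straight([*cup,.040],feed=.12,max_force=6)
s=read_state(); print(s['eef_pos'],s['contact_force'])
grip(.045,20); s=read_state(); print(s['grip_width'],s['grasp_force'])
move_straight([*cup,.08],feed=.08); s=read_state(); print(s['grip_width'],s['grasp_force'],s['contact_force'],s['time_s'])
c=cam('scene'); cv2.imwrite('pics/g.png',cv2.resize(c['img'][150:330,120:360,::-1],None,fx=2.5,fy=2.5))
np.save('y2.npy',[y1,y2])
E
```

```text
[0.49852024 0.18928383] [0.56390759 0.09780435]
0 -0.053211355560796036 2.6354990012270267
3.141592653589793 3.088381298028997 -0.5060936523627664
-3.141592653589793 3.088381298028997 -0.5060936523627664
-0.747 1.5194073464102065
[0.51804359 0.37288451 0.04096876] [ 0.5049774  -0.28629568  0.50840209]
0.06024861169589101 22.36232027833921
0.059932960522221246 21.989255945125024 [-0.75138312  0.38373509 -2.63392948] 6.575
```

View pics/g.png

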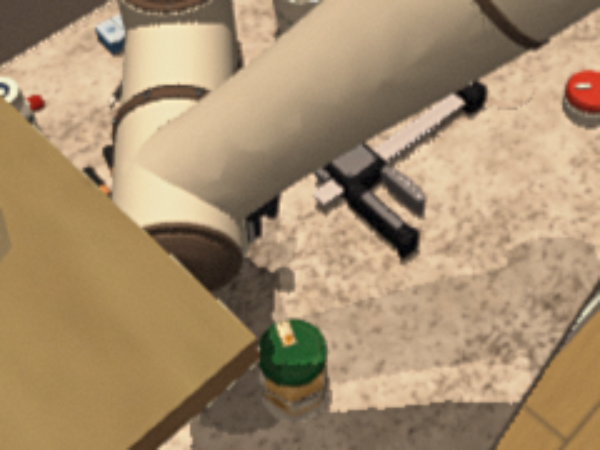

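The arm hides the cup in this crop, with the clamp at (370,180) and the jar at (290,360). The 60 mm finger opening and about 22 N show the cup is held by its body. Next, place it.

```bash
python3 - <<'E'
from geo import *
y1,y2=np.load('y2.npy'); tgt=cl(.088,.070); cup=np.array([.5175,.3723])
move_straight([*cup,.17],feed=.2)
goto([*tgt,.17],down(y2)); c=cam('wrist'); 
move_straight([*tgt,.06],feed=.12); dwell(.2); s=read_state(); print(s['contact_force'],s['eef_pos'],s['grip_width'])
print(move_straight([*tgt,.0395],feed=.03,max_force=4)); s=read_state(); print(s['contact_force'],s['eef_pos'],s['time_s'])
grip(.074); s=read_state(); print(s['grip_width'],s['grasp_force'],s['contact_force'])
move_straight([*tgt,.14],feed=.12)
back=cl(-.004,-.054); goto([*back,.20],down(y2)); 
c=cam('wrist'); save(c,'p.png'); P=cloud(c).reshape(-1,3); P=P[np.isfinite(P).all(1)]
print(clampfit(P)); print(cupfit(P,tgt),tgt,y2); print(read_state()['time_s'])
t=cam('top'); P=cloud(t).reshape(-1,3); P=P[np.isfinite(P).all(1)];print(clampfit(P)); print(cupfit(P,tgt))
E
```

```text
[ 0.26424597  0.30981405 -0.38244392] [0.5642768  0.09795189 0.06077007] 0.060435954089384444
True
[-0.68464539  0.48424671  3.40737157] [0.56363293 0.0975573  0.04097221] 11.4417
0.07381835191056618 0.0 [-0.02483375 -0.6677001  -0.07288295]
(np.float32(4.6610947), array([0.49217664, 0.10304206]), np.int64(977))
(array([0.56175023, 0.09906867]), np.float64(0.028904596681710266), np.int64(385), np.float64(1.5346112595695875), np.int64(256), np.float64(0.05437516655709233)) [0.56390759 0.09780435] 1.5194073464102065
13.4667
(np.float32(4.659362), array([0.49499993, 0.10123887]), np.int64(228))
(array([0.56440666, 0.09603244]), np.float64(0.028854295554609236), np.int64(98), np.float64(1.5535686875749062), np.int64(30), np.float64(0.05292616677361459))
```

View pics/p.png

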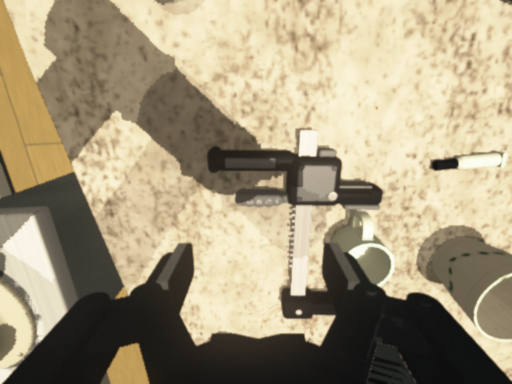

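The wrist view shows the cup standing between the jaws, at (370,260), with its handle at (360,222) towards the housing pad at (360,193). The trigger and grip are free at (262,197)/(252,160). Try the first pump, with the TCP following so that the clamp stays in place.

```bash
cat > pump.py <<'E'
from geo import *
Z=.022; YW=a+np.pi/2
def at(cx): move_straight([*cl(cx,-.054),Z],feed=.04)
def pump(ws,G=-.036,stop=9.,log=True):
    for w in ws:
        at(G+w/2); grip(w,20); s=read_state()
        if log: print('w %.4f got %.4f F %.1f ext %s t %.2f'%(w,s['grip_width'],s['grasp_force'],np.round(s['contact_force'],1),s['time_s']))
        if s['grasp_force']>stop: return True
def locate():
    t=cam('top'); P=cloud(t).reshape(-1,3); P=P[np.isfinite(P).all(1)]
    q=np.c_[(P[:,:2]-org)@ex,(P[:,:2]-org)@ey,P[:,2]]
    hi=(q[:,2]>.027)&(q[:,2]<.045)&(q[:,1]>.05)&(q[:,1]<.09)
    n=np.sort(q[hi&(q[:,0]<.034)&(q[:,0]>-.02),0]); f=np.sort(q[hi&(q[:,0]>.121)&(q[:,0]<.2),0]); c=cupfit(P,cl(.088,.07))
    print('near face',n[-len(n)//20].round(4),'far face',f[:4].round(4),f[len(f)//20].round(4),'cup',((c[0]-org)@ex).round(4),((c[0]-org)@ey).round(4),'handle',round(c[3]-a-np.pi,3))
E
python3 - <<'E'
from pump import *
grip(.085,20); goto([*cl(-.004,-.054),.10],down(YW)); locate()
print(move_straight([*cl(-.004,-.054),Z],feed=.1,max_force=8)); s=read_state(); print(s['eef_pos'],s['contact_force'],s['q'][5],s['time_s'])
pump([.066,.061,.056,.051,.0465])
locate()
E
```

```text
near face 0.0288 far face [0.1595 0.1596 0.1597 0.1597] 0.1613 cup 0.0897 0.0707 handle 0.036
False
[0.44516196 0.19634071 0.02243498] [ 0.37971801 -0.25930955  0.21462019] 0.7692890397098959 16.175
w 0.0660 got 0.0655 F 0.3 ext [-0.1  1.6 -0.2] t 16.76
w 0.0610 got 0.0610 F 3.1 ext [-2.9  2.1  2.8] t 17.23
w 0.0560 got 0.0561 F 5.0 ext [-5.2  3.3  4.4] t 17.71
w 0.0510 got 0.0508 F 5.6 ext [-5.7  4.8  5.5] t 18.18
w 0.0465 got 0.0466 F 6.1 ext [-6.   4.6  6.1] t 18.66
near face 0.0314 far face [0.1537 0.1539 0.1539 0.154 ] 0.1543 cup 0.0897 0.0706 handle 0.032
```

```bash
python3 - <<'E'
from pump import *
for i in range(4):
    grip(.069); at(-.036+.033); 
    if pump([.060,.053,.0465],log=True): break
locate(); print(read_state()['time_s'])
E
```

```text
w 0.0600 got 0.0600 F 4.4 ext [-3.6  2.7  3.4] t 19.96
w 0.0530 got 0.0528 F 5.3 ext [-5.9  3.5  4.7] t 20.45
w 0.0465 got 0.0467 F 6.0 ext [-6.7  4.8  5.9] t 20.94
w 0.0600 got 0.0596 F 4.4 ext [-3.8  4.   4.2] t 22.19
w 0.0530 got 0.0528 F 5.1 ext [-5.   3.6  4.7] t 22.68
w 0.0465 got 0.0467 F 5.7 ext [-5.6  4.2  5.3] t 23.17
w 0.0600 got 0.0598 F 4.1 ext [-3.9  3.1  4.1] t 24.42
w 0.0530 got 0.0530 F 4.9 ext [-4.2  4.2  4.8] t 24.91
w 0.0465 got 0.0466 F 5.8 ext [-5.   4.9  5. ] t 25.40
w 0.0600 got 0.0602 F 3.9 ext [-4.5  2.9  3.7] t 26.65
w 0.0530 got 0.0530 F 4.8 ext [-5.   3.6  4.5] t 27.14
w 0.0465 got 0.0470 F 5.6 ext [-4.9  4.2  3.8] t 27.63
near face 0.0323 far face [0.1266 0.1267 0.1268 0.1268] 0.1271 cup 0.0924 0.0704 handle -3.194
27.6833
```

```bash
python3 - <<'E'
from pump import *
grip(.069); at(-.036+.033); pump([.060,.053,.0465])
c=cam('wrist'); save(c,'m1.png'); c=cam('top'); cv2.imwrite('pics/m2.png',cv2.resize(c['img'][160:260,190:320,::-1],None,fx=5,fy=5,interpolation=cv2.INTER_CUBIC))
locate(); print(read_state()['time_s'])
E
```

```text
w 0.0600 got 0.0601 F 4.7 ext [-3.9  3.2  3.8] t 28.93
w 0.0530 got 0.0528 F 9.7 ext [-6.2  6.4  4.4] t 29.43
near face 0.0324 far face [0.1215 0.1216 0.1217 0.1217] 0.1234 cup 0.0909 0.0712 handle -3.22
29.575
```

View pics/m2.png

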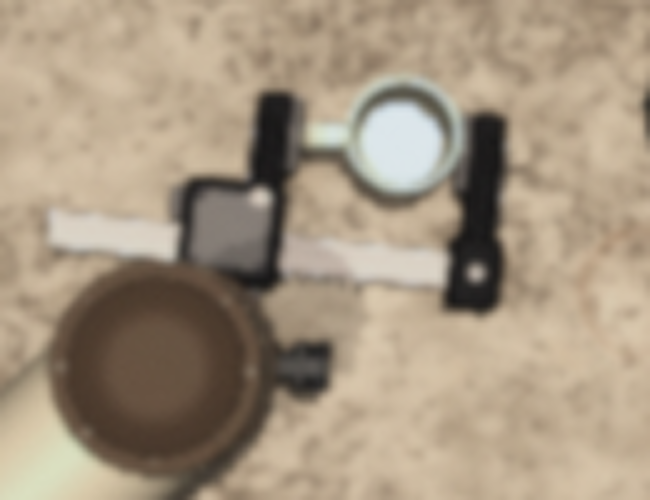

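View pics/m1.png

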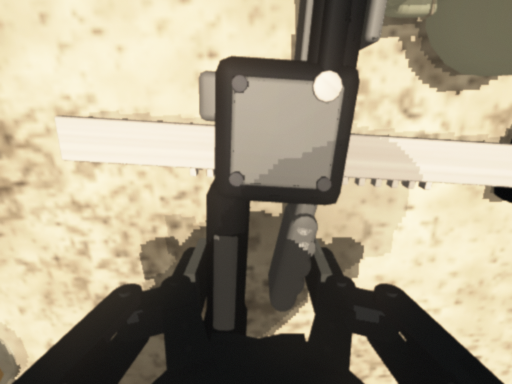

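The top crop shows the jaws closed: the handle at (310,137) touches the housing pad at (293,137), and the cup rim at (465,140) is against the far pad. The wrist view shows both fingers on the grip and trigger at (195,270)/(315,275). I'll check that the force holds steady.

```bash
python3 - <<'E'
from pump import *
def F():
    r=[]
    for _ in range(6): dwell(.1); s=read_state(); r.append(s['grasp_force'])
    print(np.round(r,1),s['grip_width'],np.round(s['contact_force'],1),s['time_s']); return np.mean(r)
f=F(); w=.053
while f<10 and w>.0505:
    w-=.0005; grip(w,20); f=F()
E
```

```text
[9.7 9.7 9.7 9.7 9.7 9.7] 0.05341538918342494 [-5.8  5.7  4.7] 30.175
[11.3 11.3 11.3 11.3 11.3 11.3] 0.052816691448499986 [-7.1  6.   5.2] 30.9917
```

```bash
python3 - <<'E'
from pump import *
cx=-.036+.053/2
for i in range(8):
    cx-=.0004; at(cx); dwell(.15); s=read_state(); f=np.array(s['contact_force'][:2])
    print(round(cx,4),'F %.1f w %.4f along %.1f across %.1f t %.1f'%(s['grasp_force'],s['grip_width'],f@ex,f@ey,s['time_s']))
    if f@ex>-1 or s['grasp_force']>14: break
locate()
E
```

```text
-0.0099 F 10.5 w 0.0529 along -4.8 across -7.6 t 31.4
-0.0103 F 10.0 w 0.0527 along -2.4 across -5.1 t 31.8
-0.0107 F 9.4 w 0.0530 along -2.0 across -5.3 t 32.2
-0.0111 F 8.8 w 0.0528 along -0.7 across -4.2 t 32.6
near face 0.0323 far face [0.1215 0.1217 0.1217 0.1217] 0.1234 cup 0.0908 0.0713 handle -3.224
```

```bash
python3 - <<'E'
from pump import *
grip(.0518,20); dwell(.5); s=read_state(); f=np.array(s['contact_force'][:2])
print('F %.1f w %.4f along %.1f across %.1f t %.1f'%(s['grasp_force'],s['grip_width'],f@ex,f@ey,s['time_s']))
if 9<s['grasp_force']<15: print(finish_job())
E
```

```text
F 11.3 w 0.0520 along -1.7 across -5.2 t 33.4
the job is handed in; nothing more can be done
None
```

The job is handed in at about 33 s: the cup stands upright between the jaws with its handle against the housing pad, the trigger still squeezed at about 11 N, so by the given formula the jaws press with roughly 15 N (not measured directly; no verdict was returned).

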